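# Clamp a rock core in the bench press

### The job

Clamp the rock core in the bench press. First move the small range lever on the press's right-hand end to its middle mark, so that it stands upright; then push the safety catch's upright tab over to the left, away from the big lever, until its bar no longer crosses in front of the lever; then pull the big lever with the black handgrip towards the robot, fully home to its stop. The lever springs back if let go, so finish while still holding it home; leave the range lever upright and the catch open, and do not disturb the things lying around.

Things in the scene. Friction and masses are not known exactly. Their poses are not given: they have to be found in the camera images.
- press: Grey bench press, fixed. Origin on the bench top; x points away from the robot side, y left, z up; place and yaw vary. Offsets below are (x, y, z) mm in this frame. Base 220 x 515 x 40, y -225..290. Tall frame with the core (306 high) at x -5..95, y 170..290: do not handle. A post 18 mm square, 125 high, at (-25, 60) carries the catch.
- press_lever (a joint): Big spring lever, rad: 0 = released, leaning 0.35 away (+x); grows as it is pulled towards -x about a level axis along y; stop at 0.80 (leaning 0.45 to -x). Springs back to 0 if let go: 3 N at the handgrip at 0, 10 N at 0.80. Stalk 14 mm thick at y = 0. The closed catch blocks it after about 0.07. It raises the platen and core 16 mm.
- big_lever: The big lever itself. Origin on its hinge axis at (0, 0, 75), in line with its stalk; its axes equal the press's axes when the lever is released and turn with it.
- handgrip (a point): Black round handgrip of the big lever: level bar along the press's y, 22 mm thick, 90 mm long. This point is its middle, 60 mm right (-y) of the stalk, 150 mm from the hinge axis: at (51, -60, 216) released, (-65, -60, 210) at the stop. Its right end is free, nothing close under or over it. Turns with the lever.
- safety_catch (a joint): L-shaped dark steel safety catch, turning about a level axis along the press's x, rad. 0 = closed: a 12 mm square bar reaches 80 mm right (-y) from the pivot at x = 0, z = 125, in front of the big lever's stalk. Grows as the tab is pushed left (+y), lifting the bar; clears the stalk from about 0.9; stop at 1.45. Starts 0 to 0.12. Stays where left (about 1 N at the tab).
- catch_pivot (a point): Point on the catch's hinge axis at the foot of its tab, at (-50, 60, 125).
- catch_tab (a point): Middle of the upper end of the catch's tab: a plate 20 mm wide along x, 10 mm thick, reaching 60 mm from the hinge axis. Upright above catch_pivot when closed (end at z = 185), swings left (+y) and down as the catch opens. At its x nothing stands within 60 mm to its right.
- range_lever (a joint): Small range lever at the right end, rad: 0 = leaning 0.8 towards the robot side (-x), 0.8 = upright at the middle mark, 1.6 = leaning 0.8 away (+x). Level axis along y; stays where left (about 1.5 N at the knob). Starts 0 to 0.4. An aluminium disc of 50 mm radius with three dark marks (middle one = upright) stands at its right.
- range_pivot (a point): Point on the range lever's hinge axis at (0, -178, 50).
- range_knob (a point): Centre of the range lever's black knob, a drum 24 mm in diameter and 24 mm long along y, 90 mm from the hinge axis, on a stalk 10 mm in diameter.
- spare_core: Spare grey rock core standing on the bench beyond the press, 47 mm in diameter, 100 mm high; origin under its middle. Leave it alone.
- sieve: Steel sieve ring lying on the bench beyond the press, 120 mm outer diameter, 45 mm high; origin under its middle. Leave it alone.
- brush: Brush lying on the bench in front of the left part of the press, roughly along its y, under 30 mm high; origin under it. Leave it alone.

How it is judged:
On the way, in this order (a step that is already met when the one before it is completed fails the run):
1. the range lever stands upright at its middle mark while the big lever is released and the catch closed (value of joint range_lever between 0.64 and 0.96 rad and value of joint safety_catch below 0.6 rad and value of joint press_lever below 0.2 rad), for 0.2 s.
2. the safety catch is flipped open while the big lever is still released (value of joint safety_catch above 0.95 rad and value of joint press_lever below 0.2 rad), for 0.2 s.
3. the big lever is pulled home and held by the fingers (value of joint press_lever above 0.7 rad and contact force between the fingers and big_lever above 1 N), for 0.3 s.
At the end, for the whole second after the job is handed in: The fingers still hold the big lever (more than 1 N) home, above 0.70 rad of its 0.80; the catch is open above 0.95 rad and the range lever upright within 0.16 rad (between 0.64 and 0.96) (all of step 3 and value of joint safety_catch above 0.95 rad and value of joint range_lever between 0.64 and 0.96 rad); the arm keeps its last pose, push and grip.
It fails at once if the big lever is forced past the closed catch (value of joint press_lever above 0.3 rad and value of joint safety_catch below 0.7 rad).
It fails at once if a bystander is moved by more than 30 mm (distance of any of spare_core, sieve, brush from where it was at the start of the episode above 0.03 m).
It fails at once if the spare core is tipped over (angle between spare_core's own z axis and vertical above 0.5 rad).
It also fails if it takes over 61 s, if anything falls off the work surface, if the arm or the gripper's body presses on something with over 40 N, if the wrist force passes 120 N, or if a joint passes its speed limit or range.

### The arm

A 6-joint arm with a two-finger parallel gripper is mounted at the origin on the work surface. World frame = base frame: x ahead of the robot, y to its left, z up, the work surface at z = 0. Lengths are in m, angles in rad, forces in N, time in s.
With the tool pointing down it reaches from about 0.275 to 0.725 m from the base axis. Payload 5.6 kg.
Tool frame: the origin (TCP) lies midway between the tips of the shut fingers; the grasp point (between the pads) lies 19 mm behind it; z points along the fingers, y is the line along which they close (so a half turn about z gives the same grasp; the last joint's range is limited). The gripper opens to 85 mm and grips with 20 to 120 N. Pads are 22 mm wide; open, the fingers measure 114 mm over their backs; the gripper's body (76 mm by 85 mm) begins 54 mm behind the grasp point. The pads swing forward as they close: fully open they stand 13 mm farther back than shut.
Start: joints at [1.479, 0.255, 0.108, 0, -1.424, -0.285], TCP at [0.202, 0.511, 0.202] pointing down, gripper open.
Joint ranges: [-2.95, 2.95], [-1.21, 1.97], [-1.09, 1.5], [-2.87, 1.71], [-2.94, -0.07], [-3.05, 3.05]. Speed limits (rad/s): [2.57, 2.57, 3.14, 3.14, 3.14, 3.14].

### API

Orientations are given as a 3x3 rotation matrix whose columns are the frame's x, y, z axes.
In Python, from cell import env gives the robot as it stands.
- The arm moves only by the shell command python3 -m jog 'ROWS' [FORCE]. ROWS is a JSON object of lists of equal length, an entry for each row: "dp": the shift along the world's x, y, z in m, a list of three; "rot": the turn, a rotation vector about the world's x, y, z in rad, a list of three; "claw": the closure, from -1 (fully open) to 1 (shut). In form: {"dp": [[tx, ty, tz], ...], "rot": [[ax, ay, az], ...], "claw": [claw, ...]}. A call has exactly 10 rows; each row is the pose to reach, as a shift and turn from the pose commanded when the call began; what a row does not reach only later rows make up. A row lasts 1/8 s, in which the tool goes at most 62.5 mm and 10.7 degrees, less where a joint would pass 70% of its speed; a pose out of reach is approached as far as the arm can. A call with a gripper value outside its range is refused whole. The fingers move at their own pace and stop on an object; FORCE is the grip in N (left out, the last holds). Time passes only in rows, so rows that repeat a pose let the fingers close, or fill a call up. It gives the time, the measured TCP pose, the force, the opening and the grip force at its end, in the units of the state.
- env.observe(): the state, without advancing time (a new reading comes with each control period).
- env.read_camera(name): name is "scene" or "top" or "wrist"; returns the picture (480x640x3 uint8, red, green, blue); there is no depth.
- env.get_calibration(name): a dict with "fx", "fy", "cx", "cy" (pixels), "k1" (the pictures are not rectified: a ray, as slopes to the right and down, at radius r is drawn at 1 + k1 r^2 times it, then the intrinsics apply), "world_to_cam" (4x4, takes a point from world to camera coordinates); the wrist camera has in their place "T_tool_cam" (4x4, takes a point from camera to tool coordinates, whose origin is the TCP and whose axes are the flange's). Camera axes: x right, y down, z forward; pixel columns grow to the right and rows downward; lengths in m; the calibration is good to about 2 mm. A picture is of the moment at which its call begins: read the wrist's pose just before it. get_calibration takes no time and is no camera call.
- env.hand_in(): hands the job in; it is judged then, once.
Trained networks look in the newest picture that a camera, given by its name, has taken for a name from the list of things; names that differ only in an ending like _2 or _b are one class to them, and where a whole thing is asked for, a point or a joint stands for the part that bears it (a point fixed in the world has none). Each returns a list of dicts, best first, with "conf" (0 to 1); they miss things now and then, are a little off and sometimes report something else, mostly with a low value. They report only what shows in the picture. A call takes as long as a camera call.
- env.boxes_of(camera, query): "at" ([column, row] in pixels, amid what is visible of it).
The state is a dict: "clock": time; "joints": joint angles; "qvel": joint speeds; "effort": joint torques, N m; "ee_pos": TCP position; "tcp_rot": TCP orientation; "wrist_force": force on the tool from outside, world axes, zero at the start; "wrist_torque": the same for the moment, N m; "width": finger opening in m; "grasp_force": force on a finger pad.
Only numpy, scipy, OpenCV 4.12 (cv2) and the standard library are available. Lean on these libraries where they do the work, as an engineer would, in place of code of your own. Each camera call takes 0.05 s, during which the arm holds its last target. There are 200 camera calls.

## Working session

There is one attempt and no reset: what is moved stays moved. The work goes in short steps, Python scripts to look and compute and a shell command to move; the robot and the scene stay as the last step left them, time stands still between calls to the robot, and variables do not carry over. Pictures are saved under pics/ and viewed, at most 10 in all, crops included, and the job is handed in when it is done.

```bash
mkdir -p pics; ls
cat > h.py <<'E'
import numpy as np, cv2
from cell import env
def cal(n): return env.get_calibration(n)
def W2C(n,o=None):
    c=cal(n)
    if n!='wrist': return np.array(c['world_to_cam'])
    o=o or env.observe(); T=np.eye(4);T[:3,:3]=o['tcp_rot'];T[:3,3]=o['ee_pos']
    return np.linalg.inv(T@np.array(c['T_tool_cam']))
def proj(n,P,M=None):
    c=cal(n);M=W2C(n) if M is None else M
    p=np.atleast_2d(P)@M[:3,:3].T+M[:3,3];s=p[:,:2]/p[:,2:]
    s=s*(1+c['k1']*(s**2).sum(1,keepdims=True))
    return s*[c['fx'],c['fy']]+[c['cx'],c['cy']]
E
python3 - <<'E'
from h import *
print(env.observe()['tcp_rot'])
for n in ['scene','top']:
    cv2.imwrite(f'pics/{n}.png',env.read_camera(n)[...,::-1])
    for q in ['press','handgrip','catch_tab','catch_pivot','range_knob','range_pivot','spare_core','sieve','brush','big_lever']:
        print(n,q,[(np.round(b['at']).tolist(),round(b['conf'],2)) for b in env.boxes_of(n,q)[:2]])
    print({k:(np.round(v,3).tolist()) for k,v in cal(n).items()})
E
```

```text
pics
[[ 9.29808946e-01 -3.68041987e-01 -6.48430557e-04]
 [-3.68042554e-01 -9.29807234e-01 -1.78502899e-03]
 [ 5.40501945e-05  1.89838596e-03 -9.99998197e-01]]
scene press [([285.0, 272.0], 0.87)]
scene handgrip [([261.0, 233.0], 0.77), ([280.0, 238.0], 0.66)]
scene catch_tab [([279.0, 235.0], 0.88), ([183.0, 271.0], 0.65)]
scene catch_pivot [([285.0, 274.0], 0.88), ([280.0, 239.0], 0.69)]
scene range_knob []
scene range_pivot [([285.0, 273.0], 0.76)]
scene spare_core [([238.0, 366.0], 0.61)]
scene sieve [([354.0, 319.0], 0.62), ([177.0, 271.0], 0.35)]
scene brush [([311.0, 219.0], 0.74), ([261.0, 230.0], 0.45)]
scene big_lever [([266.0, 234.0], 0.97)]
{'fx': 585.81, 'fy': 585.81, 'cx': 306.779, 'cy': 235.273, 'k1': -0.097, 'world_to_cam': [[0.647, 0.762, 0.02, -0.416], [0.472, -0.38, -0.796, -0.136], [-0.599, 0.524, -0.605, 1.616], [0.0, 0.0, 0.0, 1.0]]}
top press [([318.0, 251.0], 0.55)]
top handgrip [([384.0, 209.0], 0.73), ([322.0, 248.0], 0.26)]
top catch_tab [([328.0, 244.0], 0.9)]
top catch_pivot [([321.0, 249.0], 0.56)]
top range_knob [([453.0, 282.0], 0.67)]
top range_pivot [([322.0, 244.0], 0.95), ([328.0, 243.0], 0.26)]
top spare_core [([453.0, 160.0], 0.61)]
top sieve [([329.0, 116.0], 0.92)]
top brush [([228.0, 336.0], 0.87)]
top big_lever [([386.0, 213.0], 0.66)]
{'fx': 556.302, 'fy': 556.302, 'cx': 321.403, 'cy': 228.763, 'k1': -0.083, 'world_to_cam': [[-0.016, -1.0, 0.022, 0.042], [-0.984, 0.012, -0.18, 0.571], [0.18, -0.024, -0.983, 0.971], [0.0, 0.0, 0.0, 1.0]]}
```

View pics/scene.png

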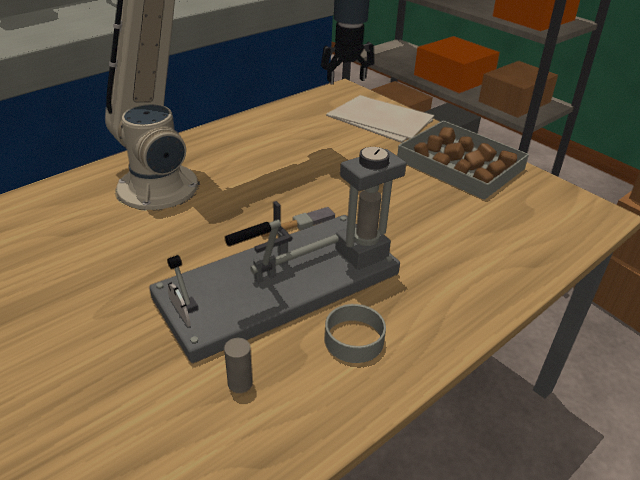

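View pics/top.png

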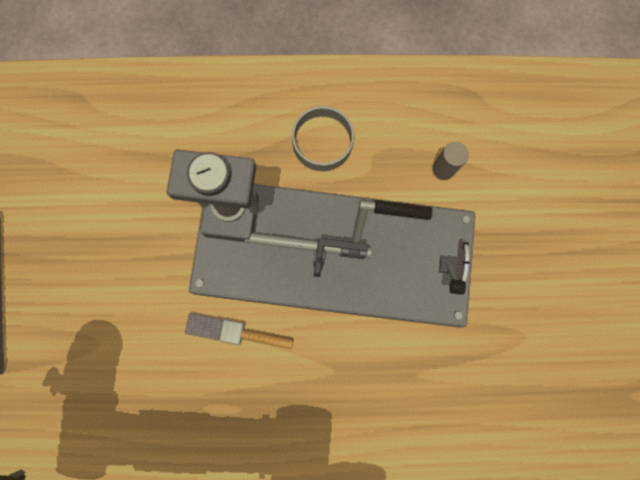

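The scene view shows the press with its range knob at (175,261), handgrip ends at (227,240) and (269,228), tab top at (277,206), and base corners at (152,290), (191,353) and (399,265). In the top view the base corners are at (466,326), (475,211) and (190,294), the knob is at (457,286) and the grip is at (403,210). Next I fit the press pose to these.

```bash
cat > fit.py <<'E'
from h import *
from scipy.optimize import least_squares
def R(v): 
    c,s=np.cos(v[2]),np.sin(v[2]);return np.array([[c,-s,0],[s,c,0],[0,0,1]])
def tow(v,p): return np.atleast_2d(p)@R(v).T+[v[0],v[1],0]
def knob(q): return [.09*np.sin(q-.8),-.178,.05+.09*np.cos(q-.8)]
def grip(q,y=-.06):a=.35-q;return [.15*np.sin(a),y,.075+.15*np.cos(a)]
def tab(c): return [-.05,.06+.06*np.sin(c),.125+.06*np.cos(c)]
if __name__=='__main__':
    C=lambda x0,x1:[[x0,-.225,.04],[x1,-.225,.04],[x0,.29,.04]]
    obs=[('top',[466,326],lambda v:[v[4],-.225,.04]),('top',[475,211],lambda v:[v[4]+.22,-.225,.04]),('top',[190,294],lambda v:[v[4],.29,.04]),
     ('scene',[152,290],lambda v:[v[4],-.225,.04]),('scene',[191,352],lambda v:[v[4]+.22,-.225,.04]),('scene',[399,265],lambda v:[v[4]+.22,.29,.04]),
     ('top',[457,286],lambda v:knob(v[3])),('scene',[175,261],lambda v:knob(v[3])),
     ('top',[403,210],lambda v:grip(0)),('scene',[248,234],lambda v:grip(0)),('scene',[277,205],lambda v:tab(v[5]))]
    f=lambda v:np.concatenate([proj(n,tow(v,p(v)))[0]-u for n,u,p in obs])
    r=least_squares(f,[.5,-.05,0,.2,-.11,0.05],loss='soft_l1',x_scale=[.1,.1,.1,.1,.01,.1]);print(r.x.round(4));print(r.fun.reshape(-1,2).round(1))
    v=r.x;np.save('v.npy',v)
    for n,p in [('knob',knob(v[3])),('knob_up',knob(.8)),('grip0',grip(0)),('grip.8',grip(.8)),('tab',tab(v[5])),('tab1.2',tab(1.2)),('rp',[0,-.178,.05]),('hinge',[0,0,.075])]: print(n,tow(v,p)[0].round(4))
E
python3 fit.py
```

```text
[ 0.5279 -0.0222 -0.1303  0.238  -0.1092  0.0094]
[[ 1.9 -0. ]
 [ 0.9 -1.9]
 [-2.5 -0.6]
 [-4.2 -5.8]
 [-0.9 -0.6]
 [ 2.3 -5.1]
 [ 0.5  0.1]
 [-0.3  0.5]
 [-0.6 -0.7]
 [ 0.5 -1.2]
 [-0.3 -3.1]]
knob [ 0.4572 -0.1924  0.1262]
knob_up [ 0.5048 -0.1987  0.14  ]
grip0 [ 0.5711 -0.0883  0.2159]
grip.8 [ 0.4554 -0.0732  0.2101]
tab [0.4862 0.0444 0.185 ]
tab1.2 [0.4934 0.0993 0.1467]
rp [ 0.5048 -0.1987  0.05  ]
hinge [ 0.5279 -0.0222  0.075 ]
```

```bash
python3 -m jog '{"dp":[[0.02,-0.05,0.03],[0.04,-0.11,0.06],[0.06,-0.17,0.06],[0.08,-0.23,0.06],[0.10,-0.29,0.06],[0.12,-0.35,0.06],[0.14,-0.41,0.06],[0.16,-0.47,0.06],[0.18,-0.53,0.06],[0.20,-0.585,0.06]],"rot":[[0,0,0.03],[0,0,0.06],[0,0,0.09],[0,0,0.12],[0,0,0.15],[0,0,0.18],[0,0,0.2],[0,0,0.22],[0,0,0.24],[0,0,0.247]],"claw":[-1,-1,-1,-1,-1,-1,-1,-1,-1,-1]}' 20
python3 -m jog '{"dp":[[0.02,-0.05,-0.01],[0.04,-0.1,-0.03],[0.055,-0.118,-0.04],[0.055,-0.118,-0.04],[0.055,-0.118,-0.04],[0.055,-0.118,-0.04],[0.055,-0.118,-0.04],[0.055,-0.118,-0.04],[0.055,-0.118,-0.04],[0.055,-0.118,-0.04]],"rot":[[0,0,0],[0,0,0],[0,0,0],[0,0,0],[0,0,0],[0,0,0],[0,0,0],[0,0,0],[0,0,0],[0,0,0]],"claw":[-1,-1,-1,-1,-1,-1,-1,-1,-1,-1]}'
cat > look.py <<'E'
import sys
from fit import *
o=env.observe();M=W2C('wrist',o);im=env.read_camera('wrist')[...,::-1].copy();v=np.load('v.npy')
print(np.round(o['ee_pos'],4),o['clock'])
for p in [knob(v[3]),grip(0),grip(0,-.105),tab(v[5]),[-.05,.06,.125],[0,-.178,.05],[v[4],-.225,.04],[v[4]+.22,-.225,.04]]:
    u=proj('wrist',tow(v,p),M)[0]; 
    if abs(u).max()<900: cv2.drawMarker(im,tuple(int(a) for a in u),(0,0,255),0,14);print(p,u.round())
cv2.imwrite('pics/'+sys.argv[1]+'.png',im)
E
python3 look.py w1
```

```text
clock: 2.35
ee_pos: [0.3999, -0.0681, 0.2626]
tcp_rot: [[0.992, -0.129, 0.002], [-0.129, -0.992, 0.0], [0.001, -0.001, -1.0]]
wrist_force: [1.8, 1.2, 0.7]
width: 0.0856
grasp_force: 0.0
clock: 3.6
ee_pos: [0.4546, -0.1839, 0.2222]
tcp_rot: [[0.992, -0.129, -0.0], [-0.129, -0.992, -0.0], [-0.0, 0.0, -1.0]]
wrist_force: [-0.4, 0.1, -0.2]
width: 0.0855
grasp_force: 0.0
[ 0.4546 -0.1839  0.2222] 3.6
[np.float64(-0.0479624736717501), -0.178, np.float64(0.12615511223343234)] [330. 224.]
[np.float64(0.0514346711183177), -0.06, np.float64(0.21590590692710682)] [68. 49.]
[np.float64(0.0514346711183177), -0.105, np.float64(0.21590590692710682)] [168.  46.]
[-0.05, np.float64(0.060565904351700915), np.float64(0.18499733120951903)] [-65. 250.]
[-0.05, 0.06, 0.125] [ 10. 226.]
[0, -0.178, 0.05] [328. 150.]
[np.float64(-0.10918856683064004), -0.225, 0.04] [375. 265.]
[np.float64(0.11081143316935996), -0.225, 0.04] [384.  16.]
```

View pics/w1.png

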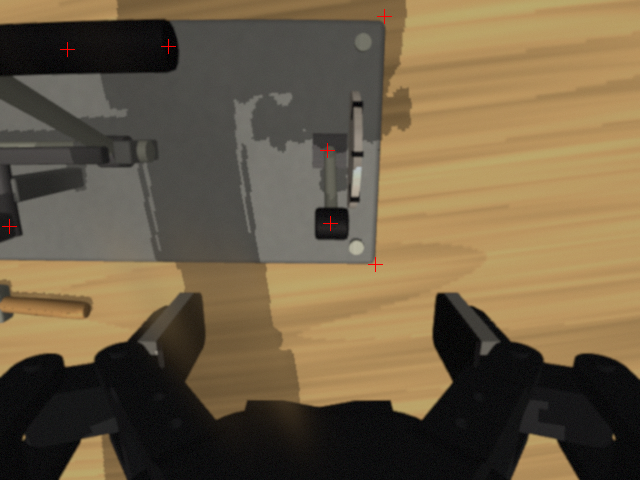

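The wrist view confirms the fit: the knob is at (332,223) against a predicted (330,224), and the grip's free end is at about (177,46). Next I descend, grip the knob and swing it up.

```bash
python3 -m jog '{"dp":[[0.0025,-0.0085,-0.03],[0.0025,-0.0085,-0.06],[0.0025,-0.0085,-0.09],[0.0025,-0.0085,-0.109],[0.0025,-0.0085,-0.109],[0.0025,-0.0085,-0.109],[0.0025,-0.0085,-0.109],[0.0025,-0.0085,-0.109],[0.0025,-0.0085,-0.109],[0.0025,-0.0085,-0.109]],"rot":[[0,0,0],[0,0,0],[0,0,0],[0,0,0],[0,0,0],[0,0,0],[0,0,0],[0,0,0],[0,0,0],[0,0,0]],"claw":[-1,-1,-1,-1,-1,1,1,1,1,1]}' 20
```

```text
clock: 4.9
ee_pos: [0.4572, -0.1925, 0.1133]
tcp_rot: [[0.992, -0.129, 0.0], [-0.129, -0.992, -0.0], [0.0, 0.0, -1.0]]
wrist_force: [-0.3, 0.1, -0.3]
width: 0.0002
grasp_force: 0.0
```

The fingers shut on nothing, so I'll look.

```bash
python3 look.py w2
python3 - <<'E'
from h import *
a=env.read_camera('scene')[180:340,100:300,::-1];b=env.read_camera('top')[200:360,370:530,::-1]
cv2.imwrite('pics/c2.png',np.hstack([cv2.resize(a,(400,320)),cv2.resize(b,(320,320))]))
E
```

```text
[ 0.4572 -0.1925  0.1133] 4.9
[np.float64(-0.0479624736717501), -0.178, np.float64(0.12615511223343234)] [319. 288.]
[np.float64(0.0514346711183177), -0.06, np.float64(0.21590590692710682)] [-271.  -13.]
[np.float64(0.0514346711183177), -0.105, np.float64(0.21590590692710682)] [-109.  -57.]
[-0.05, np.float64(0.060565904351700915), np.float64(0.18499733120951903)] [-302.  340.]
[-0.05, 0.06, 0.125] [-162.  286.]
[0, -0.178, 0.05] [319. 164.]
[np.float64(-0.10918856683064004), -0.225, 0.04] [386. 321.]
[np.float64(0.11081143316935996), -0.225, 0.04] [401. -33.]
```

View pics/w2.png

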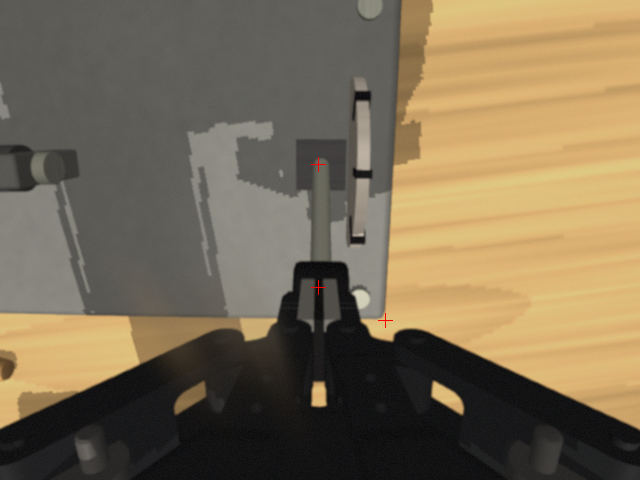

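View pics/c2.png

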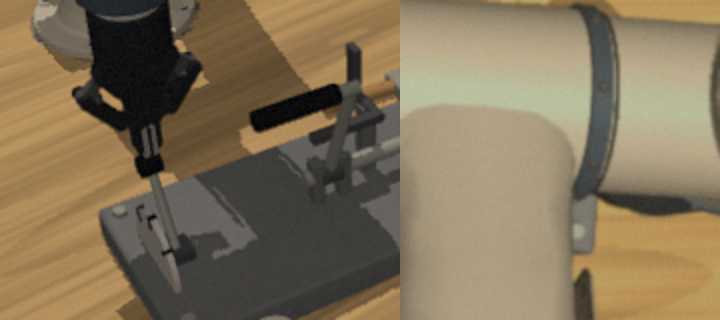

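Run:
```python
from fit import *
o=env.observe();p=np.array(o['ee_pos']);v=np.load('v.npy')
for n in ['scene','wrist']:
    for d in [0,.012,.019,.04]: print(n,d,proj(n,p+[0,0,d]).round(1))
    for q in [0,.1,.238,.4]:print(q,proj(n,tow(v,knob(q))).round(1))
c=cal('wrist');print(np.round(c['T_tool_cam'],3),c['fx'])
im=env.read_camera('wrist')[...,::-1][230:400,240:400]
im2=env.read_camera('scene')[...,::-1][230:290,140:210]
f=lambda a,g:np.clip((a/255.)**.5*255,0,255).astype(np.uint8)
cv2.imwrite('pics/c3.png',np.hstack([cv2.resize(f(im,1),(480,510),interpolation=2),cv2.resize(f(im2,1),(320,510)[:2],interpolation=2)]))
```

```text
scene 0 [[175.4 266.5]]
scene 0.012 [[174.7 261.9]]
scene 0.019 [[174.3 259.2]]
scene 0.04 [[173.1 251. ]]
0 [[172.3 262.2]]
0.1 [[173.2 261.6]]
0.238 [[174.7 261.5]]
0.4 [[176.9 262.5]]
wrist 0 [[319.1 277.4]]
wrist 0.012 [[319.1 287.2]]
wrist 0.019 [[319.1 293.5]]
wrist 0.04 [[319.3 316.1]]
0 [[318.9 308.7]]
0.1 [[318.9 301.6]]
0.238 [[319.  287.8]]
0.4 [[319.  265.3]]
[[-0.    -0.966 -0.258  0.066]
 [ 1.    -0.     0.    -0.   ]
 [-0.001 -0.258  0.966 -0.171]
 [ 0.     0.     0.     1.   ]] 384.11803287772995
```

View pics/c3.png

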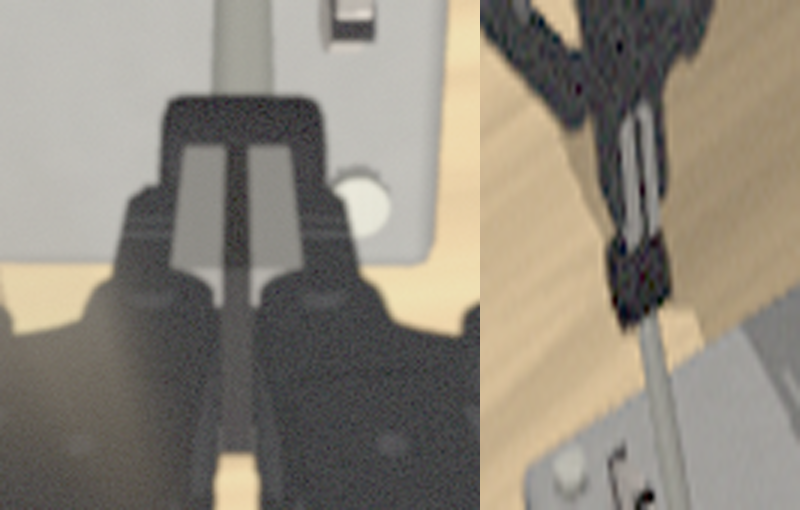

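The crop is ambiguous: the black box could be the shut tips or the knob. I'll lift clear and re-measure.

```bash
python3 -m jog '{"dp":[[0,0,0.03],[0,0,0.06],[0,0,0.09],[0,0,0.109],[0,0,0.109],[0,0,0.109],[0,0,0.109],[0,0,0.109],[0,0,0.109],[0,0,0.109]],"rot":[[0,0,0],[0,0,0],[0,0,0],[0,0,0],[0,0,0],[0,0,0],[0,0,0],[0,0,0],[0,0,0],[0,0,0]],"claw":[1,1,1,1,-1,-1,-1,-1,-1,-1]}'
python3 - <<'E'
from fit import *
v=np.load('v.npy')
w=env.read_camera('wrist')[...,::-1];s=env.read_camera('scene')[...,::-1];print([env.boxes_of(n,'range_knob')[:2] for n in('wrist','scene')])
for q in [0,.1,.238,.4,.6]:print(q,proj('wrist',tow(v,knob(q))).round(1),proj('scene',tow(v,knob(q))).round(1))
f=lambda a:((a/255.)**.6*255).astype(np.uint8)
cv2.imwrite('pics/c4.png',np.hstack([cv2.resize(f(w[80:400,220:420]),(300,480)),cv2.resize(f(s[230:310,140:210]),(420,480))]))
E
```

```text
clock: 6.4
ee_pos: [0.4571, -0.1925, 0.2221]
tcp_rot: [[0.992, -0.129, -0.0], [-0.129, -0.992, 0.0], [-0.0, 0.0, -1.0]]
wrist_force: [0.3, 0.6, -0.0]
width: 0.0858
grasp_force: 0.0
[[{'at': [320.9, 218.5], 'conf': 0.66}], [{'at': [180.8, 269.6], 'conf': 0.78}]]
0 [[318.6 245.4]] [[172.3 262.2]]
0.1 [[318.7 239.2]] [[173.2 261.6]]
0.238 [[318.7 228.5]] [[174.7 261.5]]
0.4 [[318.7 212.7]] [[176.9 262.5]]
0.6 [[318.7 189. ]] [[180.  265.2]]
```

View pics/c4.png

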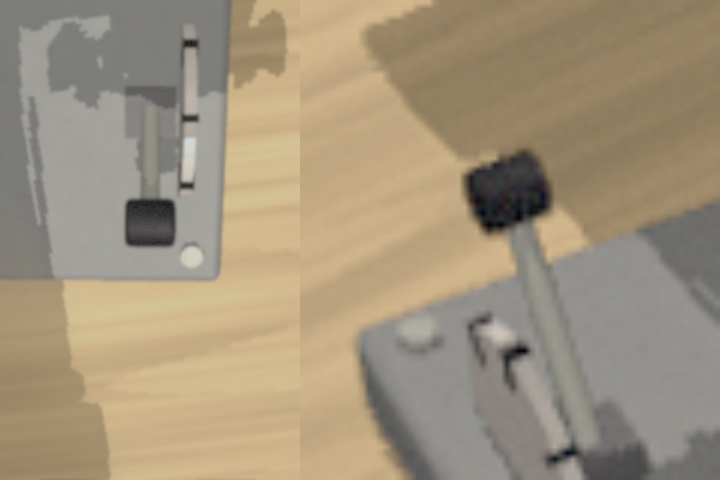

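The knob hasn't moved (q≈0.24), so the fingers shut just above it. I'll check the true fingertip height in the scene view.

Run:
```python
from fit import *
o=env.observe();p=np.array(o['ee_pos']);Rt=np.array(o['tcp_rot'])
def crop(n,x0,y0,w,h,k,pts):
    im=env.read_camera(n)[...,::-1];im=((im/255.)**.5*255).astype(np.uint8)[y0:y0+h,x0:x0+w];im=cv2.resize(im,(w*k,h*k),interpolation=2)
    for P,c in pts:
        u=(proj(n,P)[0]-[x0,y0])*k+k/2;cv2.drawMarker(im,tuple(int(a) for a in u),c,0,10)
    return im
tips=[(p+Rt@[sx*.011,sy*.0425,-b],c) for sx in(1,-1) for sy in(1,-1) for b,c in((.013,(0,0,255)),(.035,(0,255,0)))]
a=crop('scene',125,170,100,100,4,tips)
b=cv2.resize(crop('wrist',120,200,400,200,1,tips),(400,200))
cv2.imwrite('pics/c5.png',np.hstack([a,np.vstack([b,b*0])]))
```

```text
(no output)
```

View pics/c5.png

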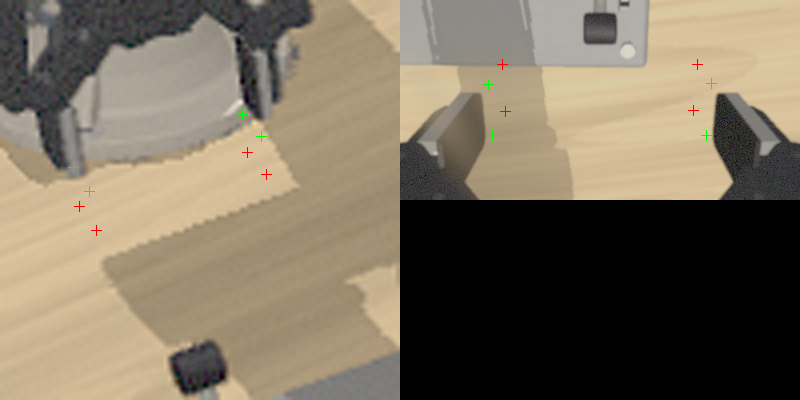

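Both views show the real fingertips about 30 mm farther back than the nominal TCP: the tips sit beyond the green 35 mm marks when open. All heights therefore need about 30 mm more descent.

```bash
python3 -m jog '{"dp":[[0,0,-0.04],[0,0,-0.08],[0,0,-0.12],[0,0,-0.141],[0,0,-0.141],[0,0,-0.141],[0,0,-0.141],[0,0,-0.141],[0,0,-0.141],[0,0,-0.141]],"rot":[[0,0,0],[0,0,0],[0,0,0],[0,0,0],[0,0,0],[0,0,0],[0,0,0],[0,0,0],[0,0,0],[0,0,0]],"claw":[-1,-1,-1,-1,-1,1,1,1,1,1]}' 20
```

```text
clock: 7.95
ee_pos: [0.4573, -0.1933, 0.082]
tcp_rot: [[0.992, -0.13, 0.001], [-0.129, -0.992, -0.001], [0.001, 0.001, -1.0]]
wrist_force: [-1.5, -4.1, 4.5]
width: 0.0236
grasp_force: 25.7
```

```bash
python3 -m jog '{"dp":[[0.0065,-0.0008,0.0036],[0.013,-0.0017,0.0067],[0.019,-0.0025,0.009],[0.0255,-0.0033,0.011],[0.032,-0.0042,0.0124],[0.0385,-0.005,0.0133],[0.0435,-0.0057,0.0137],[0.0478,-0.0062,0.0138],[0.0478,-0.0062,0.0138],[0.0478,-0.0062,0.0138]],"rot":[[0,0,0],[0,0,0],[0,0,0],[0,0,0],[0,0,0],[0,0,0],[0,0,0],[0,0,0],[0,0,0],[0,0,0]],"claw":[1,1,1,1,1,1,1,1,1,1]}'
python3 -m jog '{"dp":[[0,0,0],[0,0,0],[0,0,0],[0,0,0],[0,0,0.03],[0,0,0.08],[0,0,0.13],[0,0,0.14],[0,0,0.14],[0,0,0.14]],"rot":[[0,0,0],[0,0,0],[0,0,0],[0,0,0],[0,0,0],[0,0,0],[0,0,0],[0,0,0],[0,0,0],[0,0,0]],"claw":[-1,-1,-1,-1,-1,-1,-1,-1,-1,-1]}'
python3 - <<'E'
from fit import *
v=np.load('v.npy')
for n in('wrist','scene'):
    env.read_camera(n);print(n,env.boxes_of(n,'range_knob')[:2])
    for q in [.6,.7,.8,.9]:print(q,proj(n,tow(v,knob(q))).round(1))
E
```

```text
clock: 9.2
ee_pos: [0.5033, -0.1997, 0.0943]
tcp_rot: [[0.992, -0.13, -0.004], [-0.13, -0.992, -0.001], [-0.004, 0.002, -1.0]]
wrist_force: [-3.4, -6.1, -1.4]
width: 0.0235
grasp_force: 24.0
clock: 10.45
ee_pos: [0.5042, -0.1983, 0.2333]
tcp_rot: [[0.992, -0.129, -0.003], [-0.129, -0.992, 0.001], [-0.003, -0.001, -1.0]]
wrist_force: [0.6, 0.2, -0.5]
width: 0.0855
grasp_force: 0.0
wrist [{'at': [322.1, 237.0], 'conf': 0.7}, {'at': [307.6, 4.4], 'conf': 0.64}]
0.6 [[319.  251.7]]
0.7 [[319.  240.4]]
0.8 [[319.  228.4]]
0.9 [[319.  215.9]]
scene [{'at': [187.9, 276.4], 'conf': 0.51}]
0.6 [[180.  265.2]]
0.7 [[181.7 267.2]]
0.8 [[183.6 269.7]]
0.9 [[185.5 272.4]]
```

Run:
```python
from fit import *
v=np.load('v.npy')
for n in('wrist','scene'):
    g=env.read_camera(n).max(2);u=proj(n,tow(v,knob(.75)))[0];w=40 if n=='wrist' else 12
    x0,y0=int(u[0]-w),int(u[1]-w);m=(g[y0:y0+2*w,x0:x0+2*w]<45).astype(np.uint8)
    k,l,s,c=cv2.connectedComponentsWithStats(m);
    print(n,u,[(s[i].tolist(),(c[i]+[x0,y0]).round(1)) for i in range(1,k) if s[i][4]>30])
```

```text
wrist [318.77566695 234.88039065] [([26, 27, 35, 32, 1014], array([320.7, 236.8]))]
scene [182.6381582  268.39944339] [([5, 5, 15, 15, 146], array([181.7, 268.2]))]
```

Range lever is at ≈0.73, inside the band. I'll nudge it about 6 mm for margin.

```bash
python3 -m jog '{"dp":[[0,0,-0.05],[0,0,-0.1],[0,0,-0.138],[0,0,-0.138],[0,0,-0.138],[0,0,-0.138],[0,0,-0.138],[0.003,-0.0004,-0.138],[0.007,-0.001,-0.138],[0.007,-0.001,-0.138]],"rot":[[0,0,0],[0,0,0],[0,0,0],[0,0,0],[0,0,0],[0,0,0],[0,0,0],[0,0,0],[0,0,0],[0,0,0]],"claw":[-1,-1,-1,1,1,1,1,1,1,1]}'
python3 -m jog '{"dp":[[0,0,0],[0,0,0],[0,0,0],[0,0,0],[0,0,0.03],[0,0,0.08],[0,0,0.13],[0,0,0.138],[0,0,0.138],[0,0,0.138]],"rot":[[0,0,0],[0,0,0],[0,0,0],[0,0,0],[0,0,0],[0,0,0],[0,0,0],[0,0,0],[0,0,0],[0,0,0]],"claw":[-1,-1,-1,-1,-1,-1,-1,-1,-1,-1]}'
cat > rq.py <<'E'
from fit import *
v=np.load('v.npy')
for n in('wrist','scene'):
    g=env.read_camera(n).max(2);u=proj(n,tow(v,knob(.75)))[0];w=40 if n=='wrist' else 12
    x0,y0=int(u[0]-w),int(u[1]-w);m=(g[y0:y0+2*w,x0:x0+2*w]<45).astype(np.uint8)
    k,l,s,c=cv2.connectedComponentsWithStats(m);
    print(n,u,proj(n,tow(v,knob(.8))),[(s[i].tolist(),(c[i]+[x0,y0]).round(1)) for i in range(1,k) if s[i][4]>30])
E
python3 rq.py
```

```text
clock: 12.0
ee_pos: [0.5121, -0.201, 0.0987]
tcp_rot: [[0.992, -0.129, 0.001], [-0.129, -0.992, -0.002], [0.001, 0.002, -1.0]]
wrist_force: [-3.1, -3.8, 6.3]
width: 0.0232
grasp_force: 26.0
clock: 13.25
ee_pos: [0.5112, -0.1993, 0.2333]
tcp_rot: [[0.992, -0.129, -0.003], [-0.129, -0.992, 0.001], [-0.003, -0.0, -1.0]]
wrist_force: [-0.3, 1.0, -0.5]
width: 0.085
grasp_force: 0.0
wrist [318.8971455  243.94639107] [[318.90105281 237.94292588]] [([27, 20, 34, 32, 979], array([321. , 238.4]))]
scene [182.6381582  268.39944339] [[183.56230161 269.6502442 ]] [([6, 7, 14, 14, 148], array([182.6, 269.8]))]
```

Range lever is now ≈0.79. Next is the catch: close the fingers, place them right of the tab, lower, and push left.

```bash
python3 -m jog '{"dp":[[-0.03,0.03,0],[-0.03,0.08,0],[-0.03,0.13,0],[-0.03,0.18,0],[-0.03,0.203,0],[-0.03,0.203,0],[-0.03,0.203,-0.04],[-0.03,0.203,-0.08],[-0.03,0.203,-0.103],[-0.03,0.203,-0.103]],"rot":[[0,0,0],[0,0,0],[0,0,0],[0,0,0],[0,0,0],[0,0,0],[0,0,0],[0,0,0],[0,0,0],[0,0,0]],"claw":[1,1,1,1,1,1,1,1,1,1]}'
python3 look.py w3
```

```text
clock: 14.6
ee_pos: [0.4804, 0.0021, 0.1301]
tcp_rot: [[0.991, -0.13, -0.005], [-0.13, -0.991, -0.001], [-0.004, 0.002, -1.0]]
wrist_force: [-0.5, -0.2, 1.3]
width: -0.0001
grasp_force: 0.0
[0.4804 0.0021 0.1301] 14.6
[np.float64(-0.0479624736717501), -0.178, np.float64(0.12615511223343234)] [700. 267.]
[np.float64(0.0514346711183177), -0.06, np.float64(0.21590590692710682)] [694. -32.]
[np.float64(0.0514346711183177), -0.105, np.float64(0.21590590692710682)] [853.  -7.]
[-0.05, np.float64(0.060565904351700915), np.float64(0.18499733120951903)] [194. 336.]
[-0.05, 0.06, 0.125] [233. 273.]
[0, -0.178, 0.05] [613. 160.]
[np.float64(-0.10918856683064004), -0.225, 0.04] [633. 304.]
[np.float64(0.11081143316935996), -0.225, 0.04] [694. -12.]
```

View pics/w3.png

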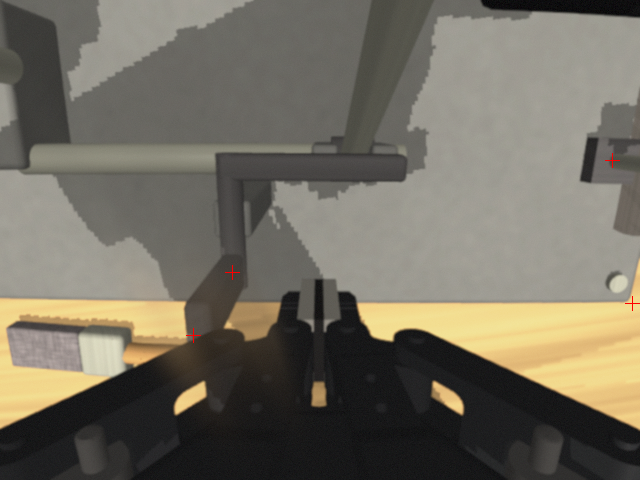

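The view shows the tab left of the shut fingers (foot about (235,270), upper end about (200,320)), with the bar crossing in front of the stalk. Pushing left along an arc.

```bash
python3 -m jog '{"dp":[[0.0013,0.01,0],[0.0026,0.02,0],[0.0039,0.03,0],[0.0052,0.04,-0.003],[0.0065,0.05,-0.007],[0.0078,0.06,-0.012],[0.0091,0.07,-0.016],[0.0105,0.081,-0.018],[0.0105,0.081,-0.018],[0.0105,0.081,-0.018]],"rot":[[0,0,0],[0,0,0],[0,0,0],[0,0,0],[0,0,0],[0,0,0],[0,0,0],[0,0,0],[0,0,0],[0,0,0]],"claw":[1,1,1,1,1,1,1,1,1,1]}'
python3 -c "
from h import *
cv2.imwrite('pics/w4.png',env.read_camera('wrist')[...,::-1])"
```

```text
clock: 15.9
ee_pos: [0.4924, 0.0846, 0.114]
tcp_rot: [[0.992, -0.129, 0.0], [-0.129, -0.992, 0.0], [-0.0, -0.0, -1.0]]
wrist_force: [0.3, 0.1, -0.8]
width: -0.0003
grasp_force: 0.0
```

View pics/w4.png

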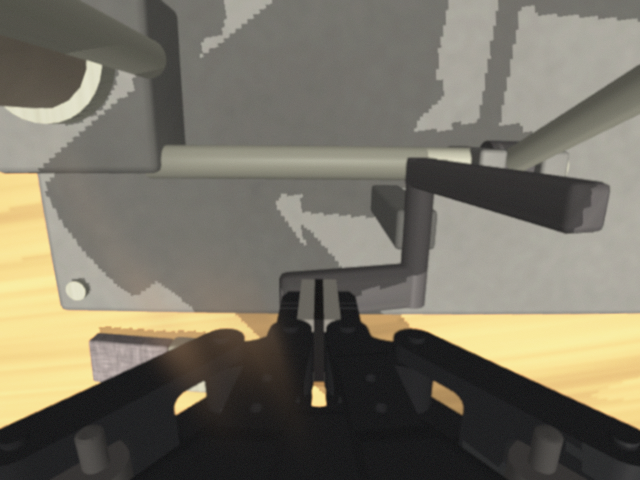

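The tab now lies nearly flat, end at about (283,280) and foot at (420,285), and the bar has lifted with its end at about (588,205). I'll turn that into an angle numerically.

Run:
```python
from fit import *
v=np.load('v.npy')
for c in [0,.5,.7,.8,.9,1.,1.1,1.2,1.3,1.45]:
    print(c,proj('wrist',tow(v,[[0,.06-.08*np.cos(c),.125+.08*np.sin(c)],tab(c)])).round(0).tolist())
```

```text
0 [[602.0, 178.0], [456.0, 366.0]]
0.5 [[654.0, 191.0], [358.0, 353.0]]
0.7 [[663.0, 198.0], [327.0, 342.0]]
0.8 [[662.0, 201.0], [314.0, 336.0]]
0.9 [[658.0, 204.0], [303.0, 329.0]]
1.0 [[650.0, 207.0], [294.0, 323.0]]
1.1 [[637.0, 210.0], [287.0, 316.0]]
1.2 [[619.0, 213.0], [282.0, 310.0]]
1.3 [[595.0, 215.0], [278.0, 304.0]]
1.45 [[552.0, 217.0], [276.0, 295.0]]
```

```bash
python3 -c "
from h import *
print(np.round(env.observe()['joints'],2))"
```

```text
[ 0.48  0.2  -0.19 -0.   -1.18  0.96]
```

```bash
python3 -m jog '{"dp":[[0,0,0.05],[0,0,0.1],[0.01,-0.03,0.12],[0.025,-0.07,0.12],[0.045,-0.11,0.12],[0.06,-0.15,0.12],[0.077,-0.188,0.12],[0.077,-0.188,0.12],[0.077,-0.188,0.12],[0.077,-0.188,0.12]],"rot":[[0,0,0],[0,0,-0.17],[0,0,-0.35],[0,0,-0.53],[0,0,-0.71],[0,0,-0.88],[0,0,-1.06],[0,0,-1.23],[0,0,-1.4],[0,0,-1.571]],"claw":[1,1,1,-1,-1,-1,-1,-1,-1,-1]}'
python3 -m jog '{"dp":[[0,0,0],[0,0,0],[0,0,-0.03],[0,0,-0.064],[0,0,-0.066],[0,0,-0.066],[0,0,-0.066],[0,0,-0.066],[0,0,-0.066],[0,0,-0.066]],"rot":[[0,0,0],[0,0,0],[0,0,0],[0,0,0],[0,0,0],[0,0,0],[0,0,0],[0,0,0],[0,0,0],[0,0,0]],"claw":[-1,-1,-1,-1,-1,1,1,1,1,1]}' 60
```

```text
clock: 17.2
ee_pos: [0.5694, -0.1041, 0.234]
tcp_rot: [[-0.136, -0.991, 0.0], [-0.991, 0.136, 0.0], [-0.0, -0.0, -1.0]]
wrist_force: [0.2, 0.6, 0.0]
width: 0.0857
grasp_force: 0.0
clock: 18.45
ee_pos: [0.569, -0.1036, 0.169]
tcp_rot: [[-0.13, -0.992, 0.0], [-0.992, 0.13, -0.0], [0.0, -0.0, -1.0]]
wrist_force: [-4.4, 1.8, 5.6]
width: 0.0203
grasp_force: 58.6
```

```bash
python3 -m jog '{"dp":[[-0.014,0.002,0.004],[-0.029,0.004,0.007],[-0.0435,0.0055,0.009],[-0.0585,0.0075,0.009],[-0.073,0.0095,0.0075],[-0.0875,0.0115,0.0045],[-0.102,0.0135,0],[-0.1155,0.015,-0.006],[-0.118,0.0155,-0.007],[-0.118,0.0155,-0.007]],"rot":[[0,0,0],[0,0,0],[0,0,0],[0,0,0],[0,0,0],[0,0,0],[0,0,0],[0,0,0],[0,0,0],[0,0,0]],"claw":[1,1,1,1,1,1,1,1,1,1]}'
python3 - <<'E'
from fit import *
v=np.load('v.npy');o=env.observe();print('expected TCP xy at .8',tow(v,grip(.8,-.075)))
for q in('handgrip','big_lever'):
    env.read_camera('scene');print(q,env.boxes_of('scene',q)[:2])
for q in(.5,.7,.8):print(q,proj('scene',tow(v,[grip(q),grip(q,0)])).round(1).tolist())
E
python3 rq.py | tail -1
```

```text
clock: 19.7
ee_pos: [0.4581, -0.0882, 0.1662]
tcp_rot: [[-0.128, -0.992, 0.017], [-0.992, 0.128, -0.001], [-0.001, -0.017, -1.0]]
wrist_force: [6.0, 1.8, 14.4]
width: 0.0198
grasp_force: 65.2
expected TCP xy at .8 [[ 0.45346114 -0.08805166  0.21006707]]
handgrip [{'at': [251.4, 213.4], 'conf': 0.66}]
big_lever [{'at': [254.5, 216.5], 'conf': 0.61}, {'at': [184.5, 276.5], 'conf': 0.48}]
0.5 [[230.4, 210.3], [257.3, 201.4]]
0.7 [[224.0, 206.2], [250.5, 197.6]]
0.8 [[221.1, 205.3], [247.4, 196.8]]
scene [182.6381582  268.39944339] [[183.56230161 269.6502442 ]] [([6, 7, 14, 14, 145], array([182.6, 269.8]))]
```

```bash
python3 -m jog '{"dp":[[-0.003,0.0004,-0.001],[-0.006,0.0008,-0.002],[-0.008,0.001,-0.003],[-0.01,0.0013,-0.004],[-0.01,0.0013,-0.004],[-0.01,0.0013,-0.004],[-0.01,0.0013,-0.004],[-0.01,0.0013,-0.004],[-0.01,0.0013,-0.004],[-0.01,0.0013,-0.004]],"rot":[[0,0,0],[0,0,0],[0,0,0],[0,0,0],[0,0,0],[0,0,0],[0,0,0],[0,0,0],[0,0,0],[0,0,0]],"claw":[1,1,1,1,1,1,1,1,1,1]}'
python3 - <<'E'
from fit import *
v=np.load('v.npy')
# platen/lever check: stalk edge at y=0 from the scene picture: dark/grey profile is too occluded; bar free end + wrist instead
o=env.observe();M=W2C('wrist',o);im=env.read_camera('wrist');g=im.max(2)
for q in(.0,.6,.7,.8):print(q,proj('wrist',tow(v,[grip(q,-.105),grip(q),grip(q,-.015),grip(q,0)]),M).round(0).tolist())
for r in range(60,300,20):
    row=(g[r,::16]//26);print(r,''.join(map(str,row)))
print(env.boxes_of('wrist','handgrip')[:2],env.boxes_of('wrist','big_lever')[:2])
E
```

```text
clock: 21.25
ee_pos: [0.4535, -0.0876, 0.1643]
tcp_rot: [[-0.128, -0.991, 0.028], [-0.992, 0.127, -0.002], [-0.001, -0.028, -1.0]]
wrist_force: [19.0, -3.2, 11.7]
width: 0.0195
grasp_force: 64.4
0.0 [[-19.0, 239.0], [9.0, 354.0], [35.0, 449.0], [43.0, 477.0]]
0.6 [[228.0, 246.0], [236.0, 370.0], [243.0, 471.0], [246.0, 500.0]]
0.7 [[275.0, 243.0], [279.0, 364.0], [282.0, 463.0], [283.0, 491.0]]
0.8 [[318.0, 238.0], [318.0, 355.0], [318.0, 452.0], [317.0, 480.0]]
60 8889995555611034466666665999889988888989
80 3339896555664434366666664999988988888989
100 3333998555556666566666665999988988888989
120 3336999544456666666666666999988988888989
140 8888989444444446666666668999988888888666
160 9888899444433444466666668999988888655666
180 9888888444444434346666669999988886555666
200 9888888444434333344446668999986566555666
220 9888888744434333344456668867665566555666
240 9988888854344333345000666666665566556666
260 9998988854433333532000346666665566556666
280 9999998855433332332000346666665566556666
[{'at': [316.8, 319.1], 'conf': 0.82}, {'at': [49.0, 339.8], 'conf': 0.7}] [{'at': [319.3, 318.9], 'conf': 0.91}]
```

The bar's free end in the wrist view, about (322,237), matches q≈0.8, and the reaction rose to 19 N against the stop. The range lever still measures ≈0.79, and I have not touched the catch since it measured ≈1.3. Handing in.

```bash
python3 -c "
from cell import env
print(env.hand_in())"
```

```text
the job is handed in; nothing more can be done
None
```

I handed the job in with the big lever held home against its stop (about 0.80 rad), the catch open at about 1.3 rad and the range lever upright at about 0.79 rad; these are my camera estimates, and the hand-in gave no verdict.

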